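# Hang the lock case on the finishing rail and hold it home against the sprung stop

### The arm

A 7-joint arm with a two-finger parallel gripper is mounted at the origin on the work surface. World frame = base frame: x ahead of the robot, y to its left, z up, the work surface at z = 0. Lengths are in m, angles in degrees, forces in N, time in s.
With the tool pointing down it reaches from about 0.35 to 0.775 m from the base axis. Payload 3.1 kg.
Tool frame: the origin (TCP) lies on the centre line of the jaws, within the pads' length; the fingertips stand 17 mm ahead of it and the grasp point (between the pads) lies 2 mm behind it (robot.tip_reach is the distance from the TCP to the fingertips, in m); z points along the fingers, y is the line along which they close (so a half turn about z gives the same grasp; the last joint's range is limited). The gripper opens to 85 mm and grips with 20 to 120 N. Pads are 22 mm wide; open, the fingers measure 114 mm over their backs; the gripper's body (76 mm by 85 mm) begins 54 mm behind the grasp point. The pads swing forward as they close: fully open they stand 13 mm farther back than shut.
Start: joints at [-77.962, 17.813, 0.802, 86.603, -0.252, 75.585, -1.558], TCP at [0.137, 0.533, 0.248] pointing down, gripper open.
Joint ranges: [-154.91, 154.91], [-16.99, 109.72], [-72.82, 74.43], [7.12, 147.25], [-82.49, 262.49], [11.32, 116.49], [-174.64, 174.64]. Speed limits (degrees/s): [159.86, 159.86, 180, 180, 180, 180, 180].

### API

Orientations are given as [roll, pitch, yaw] about the fixed x, y, z axes, in that order (R = Rz(yaw) Ry(pitch) Rx(roll)).
In Python, from station import robot, fingers, vision, workorder, recognise gives the robot as it stands. Calls block until the motion is done:
- robot.move_to(position, orientation): joint-space move of the TCP to a pose.
- robot.line_to(position, orientation=None, velocity=0.15, f_stop=None): straight line of the TCP; orientation=None keeps the orientation; velocity is the mean speed in m/s. With f_stop (N) it stops when the force on the tool has changed by that much, and returns True; else False.
- robot.move_j(angles): joint-space move.
- fingers.gripper_to(opening, force=None): opening from 0.0 (shut) to 1.0 (fully open); force is the grip in N (None keeps the last); returns when the fingers have stopped.
- robot.pause(seconds).
- robot.inverse_kinematics(position, orientation): joint angles nearest the present ones, or None.
- vision.grab_frame(name): name is "scene" or "top" or "wrist"; returns the picture (384x512x3 uint8, red, green, blue); there is no depth.
- vision.calibration(name): a dict with "mtx" (3x3 intrinsics, pixels), "extrinsics" (4x4, takes a point from world to camera coordinates); the wrist camera has in their place "T_tool_cam" (4x4, takes a point from camera to tool coordinates, whose origin is the TCP and whose axes are the flange's). Camera axes: x right, y up, looking along -z (the intrinsics and any distortion apply to the point x, -y, -z); pixel columns grow to the right and rows downward; lengths in m; the calibration is good to about 2 mm. The wrist camera is an equidistant fisheye: a pixel r from the principal point sees the ray r / f radians off the axis. A picture is of the moment at which its call begins: read the wrist's pose just before it. calibration takes no time and is no camera call.
A pose or a line that the arm cannot do raises robot.PlanningError and nothing moves.
- workorder.close_job(): hands the job in; it is judged then, once.
Trained networks look in the newest picture that a camera, given by its name, has taken for a name from the list of things; names that differ only in an ending like _2 or _b are one class to them, and where a whole thing is asked for, a point or a joint stands for the part that bears it (a point fixed in the world has none). Each returns a list of dicts, best first, with "p" (0 to 1); they miss things now and then, are a little off and sometimes report something else, mostly with a low value. They report only what shows in the picture. A call takes as long as a camera call. They do not tell look-alikes from the thing itself.
- recognise(label, camera): "rect" ([centre column, centre row, width, height] in pixels, round what is visible of it).
Readings, each from a call of its own:
- robot.current_time_s(): time.
- robot.current_joint_positions(): joint angles.
- robot.current_dq(): joint speeds.
- robot.current_joint_torque(): joint torques, N m.
- robot.current_tool_pos(): TCP position.
- robot.current_eef_rot(): TCP orientation.
- robot.current_contact_force(): force on the tool from outside, world axes, zero at the start.
- robot.current_torque(): the same for the moment, N m.
- robot.current_finger_gap(): opening from 0.0 (shut) to 1.0 (fully open).
- robot.current_gripper_force(): force on a finger pad.
Only numpy, scipy, OpenCV 4.12 (cv2) and the standard library are available. Lean on these libraries where they do the work, as an engineer would, in place of code of your own. Each camera call takes 0.05 s, during which the arm holds its last target. There are 200 camera calls.

### The job

Pick up the blue work hanger by its orange grip, hook it over the steel rail on the open stretch beyond the yellow band (the side away from the green stop unit), and, keeping it hooked, slide it along the rail to the stop unit. Press it against the brass sprung plunger until the blue case sits firmly against the red stop face, without ramming it, and finish while still gripping the hanger and holding it there, upright and steady. Leave the oil tin, the chisel and the rivet tray alone.

Things in the scene. Friction and masses are not known exactly. Their poses are not given: they have to be found in the camera images.
- hanger: Loose blue lock case with a hook on top, 0.36 to 0.6 kg, standing upright on the bench at the start. Origin: on the case's underside, below the middle of its +x face; z up. Case: x -40 to 0, y -35 to 35, z 0 to 85 mm. Hang it with the case on the robot's side of the rail, the hook's lip on the far (+x) side, hanger axes parallel to the rail's.
- hook (a point): Middle of the hook's gap, on the underside of the steel hook plate (x -40 to 37, y -25 to 25, z 85 to 93 mm in the hanger's frame); this point is at (14, 0, 85). The lip at the plate's +x end hangs to z 52; the rail enters from below between the case (x 0) and the lip (x 31, flaring outward). Hung, this point is 8 mm above the rail's axis, 6 mm play either side.
- grip (a point): Centre of the orange grip block on the hanger's top, at (-8, 0, 118) mm in the hanger's frame. The block is 30 (x) by 26 (y) by 50 mm tall, z 93 to 143 mm; grip it from above, across x or y, fingertips above z 97 mm.
- rail: Fixed steel rail stand; position and yaw (within 0.22 rad) vary. Origin on the bench below the bar's middle, z up, +x away from the robot. The round bar, 16 mm diameter, runs along y with its axis 125 mm up, from y = -188 to 188 mm between two posts 12 mm thick, 133 mm high.
- rail_axis (a point): Middle of the rail bar, on its axis, 125 mm above the bench; axes as rail.
- band (a point): Centre of the yellow band, 12 mm wide, on the bar at y = -40 mm in the rail's frame. The open stretch for hooking on runs from it to the post at y = -188 mm; the hanger's whole 70 mm wide case fits on it with the hanger's middle at about y = -115 mm.
- stop_face (a point): Centre of the red stop face, 36 x 36 mm, on the fixed green stop unit, 113 mm up, in the path of the case: 34 mm from the rail's axis towards the robot, at y = 90 to 140 mm (varies) in the rail's frame. It looks towards -y; axes as the rail's. The unit is 131 mm high and reaches 72 mm further along +y. With the case flush the hanger's middle is 35 mm before the face.
- stop_pad: The red hard stop itself, rigid and fixed, 36 x 6 x 36 mm; origin at the centre of its front face, same point as stop_face.
- plunger (a joint): Travel of the brass plunger, m: 0 when out, 20 mm proud of the red face at its centre (nose 16 mm diameter); grows as it is pushed in along +y, 0.020 when the case is flush with the red face. Spring: 2 N to start it, 200 N/m, so 6 N when flush; any push beyond that goes into the hard stop.
- oil_tin: Loose oil tin, red label, 64 mm diameter, 120 mm high, upright; origin under its centre. Bystander. It and the hanger may start on either side.
- chisel: Loose yellow cold chisel, 163 mm long, 16 mm thick, lying on the bench between the robot and the rail; origin under its middle, cutting edge at +x. Bystander.
- rivet_tray: Loose dark steel tray, 100 x 140 x 35 mm with copper rivets, beyond the rail; origin under its centre. Bystander.
Mind the look-alikes: they are no part of the job. What is shaped like the hanger but pink is not meant.

How it is judged (in metres and radians):
On the way, in this order (a step that is already met when the one before it is completed fails the run):
1. the hanger is hooked over the rail on the open stretch beyond the yellow band (x of hook in the frame of rail_axis between -0.012 and 0.012 m and z of hook in the frame of rail_axis between 0.003 and 0.018 m and angle between hanger's own z axis and vertical below 0.15 rad and angle between the y axis of hanger and the y axis of rail, either way round below 0.15 rad and y of hook in the frame of rail_axis between -0.165 and -0.06 m), for 0.2 s.
2. still hooked, it has slid past the yellow band and has not yet reached the plunger (x of hook in the frame of rail_axis between -0.012 and 0.012 m and z of hook in the frame of rail_axis between 0.003 and 0.018 m and angle between hanger's own z axis and vertical below 0.15 rad and angle between the y axis of hanger and the y axis of rail, either way round below 0.15 rad and y of hook in the frame of rail_axis between -0.01 and 0.06 m and value of joint plunger below 0.004 m), for 0.05 s.
3. still hooked, it pushes the sprung plunger in (x of hook in the frame of rail_axis between -0.012 and 0.012 m and z of hook in the frame of rail_axis between 0.003 and 0.018 m and angle between hanger's own z axis and vertical below 0.15 rad and angle between the y axis of hanger and the y axis of rail, either way round below 0.15 rad and value of joint plunger above 0.006 m), for 0.05 s.
At the end, for the whole second after the job is handed in: Still gripped by the fingers (over 2 N), the hanger is hooked over the rail (hook plate at most about 10 mm above the bar, upright and in line within 0.15 rad), the plunger is pressed in (over 17.5 of 20 mm) and the case bears on the red stop face with 1 to 35 N, at rest, through the last second (x of hook in the frame of rail_axis between -0.012 and 0.012 m and z of hook in the frame of rail_axis between 0.003 and 0.018 m and angle between hanger's own z axis and vertical below 0.15 rad and angle between the y axis of hanger and the y axis of rail, either way round below 0.15 rad and value of joint plunger above 0.0175 m and contact force between hanger and stop_pad between 1 and 35 N and contact force between hanger and the fingers above 2 N and height (world z) of hanger above 0.03 m and linear speed of hanger below 0.02 m/s and velocity of joint plunger below 0.01 m/s); the arm keeps its last pose, push and grip.
It fails at once if the stop is rammed (over 60 N) (contact force between hanger and stop_pad above 60 N).
It fails at once if the oil tin is disturbed (distance of oil_tin from where it was at the start of the episode above 0.03 m or angle between oil_tin's own z axis and vertical above 0.5 rad).
It fails at once if the chisel is disturbed (distance of chisel from where it was at the start of the episode above 0.03 m).
It fails at once if the rivet tray is disturbed (distance of rivet_tray from where it was at the start of the episode above 0.03 m).
It also fails if it takes over 58 s, if anything falls off the work surface, if the arm or the gripper's body presses on something with over 40 N, if the wrist force passes 120 N, or if a joint passes its speed limit or range.

## Working session

There is one attempt and no reset: what is moved stays moved. The work goes in short steps, each a Python script; the robot and the scene stay as the last script left them, time stands still between calls to the robot, and variables do not carry over. Pictures are saved under pics/ and viewed, at most 10 in all, crops included, and the job is handed in when it is done.

```bash
mkdir -p pics; ls
python3 - <<'E'
from station import robot, fingers, vision, workorder, recognise
import cv2,numpy as np
for c in ("scene","top"):
    im=vision.grab_frame(c); cv2.imwrite(f"pics/{c}0.png",cv2.resize(im[:,:,::-1],(800,600)))
    cal=vision.calibration(c); print(c,{k:np.round(np.array(v),4).tolist() if not isinstance(v,str) else v for k,v in cal.items()})
    for l in ("hanger","grip","rail","band","stop_face","oil_tin","plunger"):
        print(l,[(np.round(d["rect"],1).tolist(),round(d["p"],2)) for d in recognise(l,c)])
print(robot.current_time_s())
E
```

```text
pics
scene {'mtx': [[378.0062, 0.0, 251.1302], [0.0, 378.0062, 186.4926], [0.0, 0.0, 1.0]], 'extrinsics': [[0.8857, 0.4643, -0.0061, -0.4995], [-0.3029, 0.5878, 0.7502, 0.0837], [0.3519, -0.6625, 0.6612, -1.2409], [0.0, 0.0, 0.0, 1.0]]}
hanger [([224.1, 120.1, 23.5, 39.8], 0.93), ([307.7, 122.8, 32.4, 41.1], 0.68), ([263.6, 119.4, 29.3, 40.0], 0.66), ([307.9, 261.6, 69.9, 67.1], 0.36)]
grip [([305.5, 120.5, 27.7, 43.0], 0.81), ([268.0, 121.8, 33.2, 38.3], 0.72), ([224.2, 119.1, 28.4, 42.5], 0.67)]
rail [([243.1, 209.2, 116.1, 133.1], 0.78)]
band [([241.6, 208.4, 113.4, 134.1], 0.72)]
stop_face [([274.4, 164.7, 20.3, 44.2], 0.91), ([264.6, 159.2, 9.8, 8.5], 0.32)]
oil_tin [([121.5, 290.6, 39.8, 57.4], 0.68)]
plunger [([263.4, 159.1, 11.9, 6.0], 0.56)]
top {'mtx': [[402.2311, 0.0, 250.8531], [0.0, 402.2311, 196.1019], [0.0, 0.0, 1.0]], 'extrinsics': [[-0.0103, -0.9998, 0.0187, 0.0165], [0.9873, -0.0072, 0.1588, -0.5665], [-0.1586, 0.0201, 0.9871, -1.0591], [0.0, 0.0, 0.0, 1.0]]}
hanger [([138.8, 303.4, 33.3, 31.1], 0.82), ([110.0, 251.8, 40.6, 35.1], 0.78), ([92.8, 207.7, 44.1, 37.0], 0.66)]
grip [([108.3, 252.4, 38.2, 36.5], 0.71), ([92.0, 205.2, 44.6, 38.6], 0.71), ([137.8, 302.8, 32.5, 31.9], 0.7)]
rail [([252.4, 204.0, 158.0, 43.0], 0.86)]
band [([254.7, 202.9, 157.6, 50.4], 0.88)]
stop_face [([191.4, 207.8, 37.9, 23.5], 0.95)]
oil_tin [([393.2, 239.3, 37.5, 21.4], 0.68)]
plunger []
0.8
```

View pics/scene0.png

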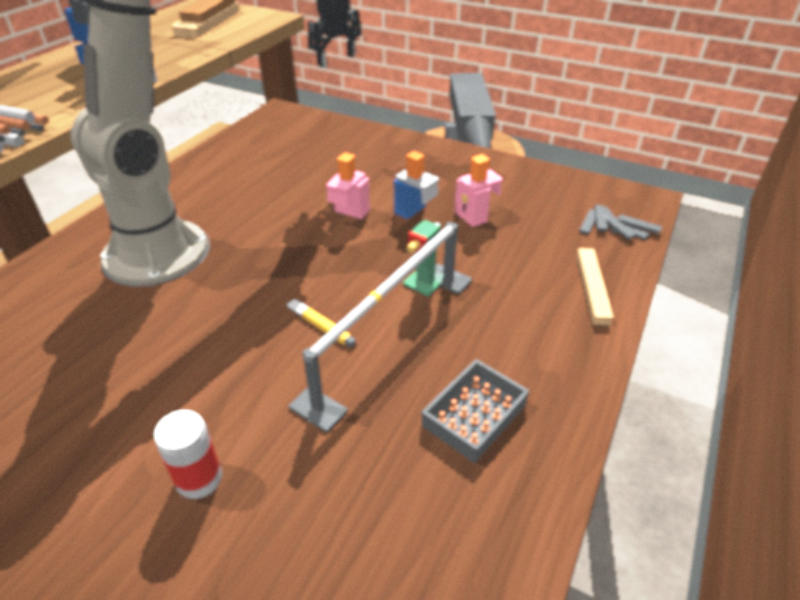

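View pics/top0.png

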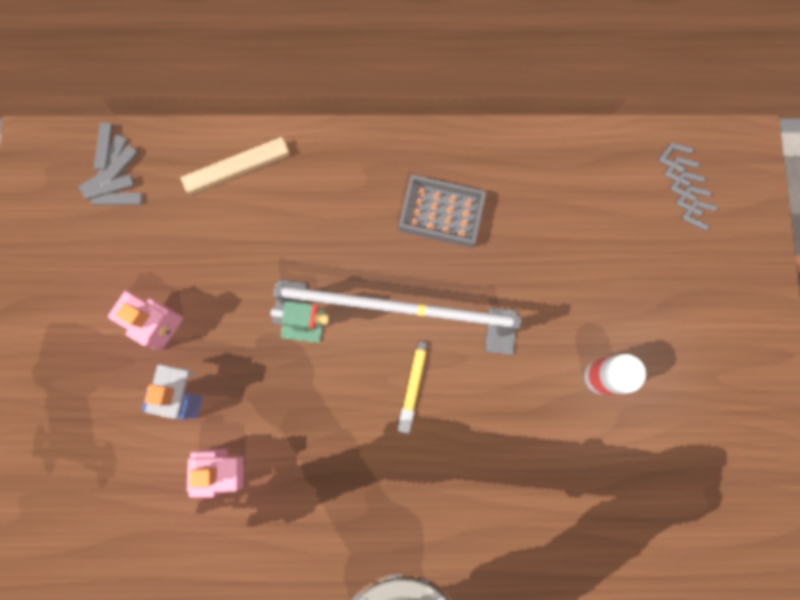

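The scene view shows the blue hanger between two pink decoys, at (410,190) of 800x600. In the top view its orange grip is at (157,396), the bar runs from (285,292) to (515,322) with its band at (421,310), and the stop unit is at the bar's left (+y) end. Next I'll turn these pixels into positions.

```bash
cat > h.py <<'E'
from station import robot, fingers, vision, workorder, recognise
import cv2,numpy as np
from scipy.spatial.transform import Rotation as Rn
np.set_printoptions(precision=4,suppress=True)
def ray(cam,uv):
    c=vision.calibration(cam); K=np.array(c["mtx"]);uv=np.atleast_2d(np.array(uv,float))
    x=(uv-[K[0,2],K[1,2]])/[K[0,0],K[1,1]]
    if cam=="wrist":
        r=np.linalg.norm(x,axis=1,keepdims=True); x=x/np.maximum(r,1e-9)
        d=np.c_[x[:,0]*np.sin(r[:,0]),-x[:,1]*np.sin(r[:,0]),-np.cos(r[:,0])]
        T=WT@np.array(c["T_tool_cam"]); return T[:3,3],d@T[:3,:3].T
    E=np.array(c["extrinsics"]); d=np.c_[x[:,0],-x[:,1],-np.ones(len(x))]
    return -E[:3,:3].T@E[:3,3], d@E[:3,:3]
def at(cam,uv,z):
    o,d=ray(cam,uv); return (o+d*((z-o[2])/d[:,2])[:,None])
WT=np.eye(4)
def grab(cam):
    if cam=="wrist":
        WT[:3,3]=robot.current_tool_pos(); WT[:3,:3]=Rn.from_euler("xyz",robot.current_eef_rot(),degrees=True).as_matrix()
    return vision.grab_frame(cam)
def blobs(im,lo,hi,amin=10):
    m=cv2.inRange(cv2.cvtColor(im,cv2.COLOR_RGB2HSV),lo,hi)
    n,l,s,c=cv2.connectedComponentsWithStats(m)
    return [(c[i],s[i],np.argwhere(l==i)[:,::-1]) for i in range(1,n) if s[i][4]>=amin]
E
python3 - <<'E'
from h import *
print(np.array(vision.calibration("wrist")["mtx"]),np.array(vision.calibration("wrist")["T_tool_cam"]),robot.current_eef_rot())
t=grab("top"); s=grab("scene")
for cam,im in(("top",t),("scene",s)):
    for n,lo,hi,z in(("orange",(8,180,180),(17,255,255),.125),("yellow",(20,140,150),(33,255,255),.125),("blue",(105,130,60),(125,255,255),.05),("red",(0,180,120),(5,255,255),.113),("green",(60,80,50),(85,255,255),.131)):
        for c,st,p in blobs(im,lo,hi,8):
            if cam=="top" or st[1]>70: print(cam,n,c,st,at(cam,c,z)[0])
print("rail ends", at("top",[[285*.64,292*.64],[515*.64,322*.64]],.125))
cv2.imwrite("pics/crop1.png",cv2.resize(np.hstack([t[190:330,60:200],t[170:240,170:340].repeat(2,0)[:140]])[:,:,::-1],None,fx=2.5,fy=2.5,interpolation=2))
E
```

```text
[[297.3186   0.     254.56  ]
 [  0.     297.3186 186.2056]
 [  0.       0.       1.    ]] [[ 0.0005  0.9641  0.2654  0.0686]
 [ 1.     -0.0006  0.0002  0.    ]
 [ 0.0003  0.2654 -0.9641 -0.1253]
 [ 0.      0.      0.      1.    ]] [-179.999    -0.0008  165.5761]
top yellow [266.2 250.5] [264 241   5  20  20] [ 0.4162 -0.0237  0.125 ]
scene orange [265.2824 106.5647] [261 101  10  12  85] [0.425  0.3676 0.125 ]
scene orange [221.3117 107.6364] [217 102   9  12  77] [0.2988 0.2953 0.125 ]
scene orange [306.1585 108.6829] [302 104  10  11  82] [0.5505 0.4161 0.125 ]
scene yellow [201.4884 205.8605] [194 201  16  11  43] [ 0.4965 -0.1246  0.125 ]
scene yellow [218.125 216.875] [217 216   3   3   8] [ 0.5508 -0.1375  0.125 ]
scene blue [260.1887 127.5509] [253 116  17  23 265] [0.4152 0.3512 0.05  ]
scene red [266.2727 152.1818] [262 150  10   6  22] [0.5325 0.1548 0.113 ]
scene red [123.7589 303.2411] [109 292  30  21 253] [ 0.5033 -0.4057  0.113 ]
scene green [272.7778 146.0667] [265 142  16  10  90] [0.5465 0.1673 0.131 ]
scene green [270.7235 177.7083] [259 163  22  26 264] [0.6013 0.0386 0.131 ]
rail ends [[ 0.5788  0.1871  0.125 ]
 [ 0.5266 -0.187   0.125 ]]
```

Run:
```python
from h import *
for p,y in(((.425,.365,.32),170),((.425,.365,.32),-10),((.53,-.12,.25),172),((.53,-.12,.25),-8),((.55,.07,.2),172),((.55,.07,.2),-8)):
    q=robot.inverse_kinematics(p,[180,0,y]); print(p,y,None if q is None else np.array(q))
robot.move_to([.425,.365,.32],[180,0,170])
w=grab("wrist"); print(WT)
cv2.imwrite("pics/w1.png",cv2.resize(w[:,:,::-1],(800,600)))
for n,lo,hi,z in(("orange",(5,150,120),(17,255,255),.143),("blue",(100,110,40),(128,255,255),.085)):
    for c,st,p in blobs(w,lo,hi,60): print(n,c,st,at("wrist",c,z)[0])
```

```text
(0.425, 0.365, 0.32) 170 [-50.0999  17.6009  10.5913  77.2097  -3.196   85.4782  40.2583]
(0.425, 0.365, 0.32) -10 [ -67.964    19.522    36.0268   77.937   -11.3611   86.1402 -132.7604]
(0.53, -0.12, 0.25) 172 [-31.3568  24.9837  60.1171  89.0026 -21.9221  78.7773 112.7491]
(0.53, -0.12, 0.25) -8 [-30.8366  24.6223  59.1443  88.9876 -21.3989  78.6041 -67.7218]
(0.55, 0.07, 0.2) 172 [-34.6889  22.3461  34.8625  91.409  -13.3336  70.451   84.6401]
(0.55, 0.07, 0.2) -8 [-42.8084  24.9783  47.1091  91.6952 -19.0184  71.694  -90.3316]
[[-0.9853  0.1706 -0.0017  0.4234]
 [ 0.1706  0.9853  0.0007  0.3666]
 [ 0.0018  0.0004 -1.      0.3196]
 [ 0.      0.      0.      1.    ]]
orange [245.4147 138.6181] [     0      0    512    321 111406] [0.3863 0.3637 0.143 ]
orange [188.2773  64.8555] [168  46  32  28 256] [0.3002 0.3198 0.143 ]
orange [267.5556 144.6667] [258 143  21   5  63] [0.3963 0.3849 0.143 ]
orange [ 90.5622 268.1297] [ 81 256  36  21 185] [0.5113 0.1311 0.143 ]
orange [  9.7383 314.2548] [  0 292  38  51 726] [ 0.6003 -0.1176  0.143 ]
orange [505.631  327.3173] [495 315  17  31 271] [0.8046 0.8017 0.143 ]
orange [118.6739 343.9   ] [111 323  17  38 230] [0.6492 0.1162 0.143 ]
orange [407.2625 349.8673] [ 382  324   50   57 1379] [0.7489 0.5605 0.143 ]
orange [ 89.9317 367.3244] [ 78 356  32  26 410] [0.7145 0.0217 0.143 ]
blue [242.9757 139.5061] [239 123  20  35 247] [0.3927 0.3578 0.085 ]
blue [291.5211 141.3526] [277 125  20  35 190] [0.4048 0.4158 0.085 ]
```

View pics/w1.png

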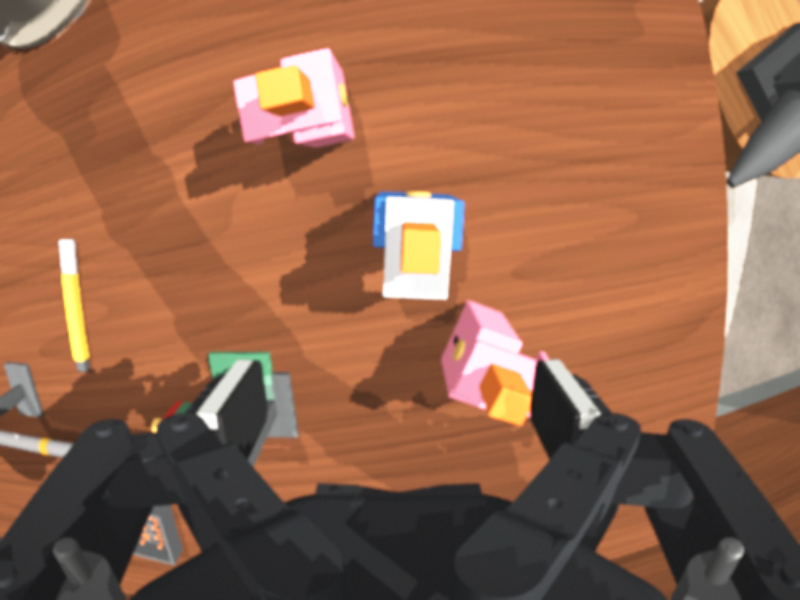

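The wrist view shows the blue hanger upright and the white plate's corners at about (387,197), (454,198), (447,299) and (383,296). The hook points down the picture, i.e. world +x.

```bash
cat >> h.py <<'E'
def hangerpose(c93):  # corners: xmin/ymin, xmin/ymax, xmax/ymax, xmax/ymin at z .093
    M=np.array([[-40,-25],[-40,25],[37,25],[37,-25]])/1e3; P=np.array(c93)[:,:2]
    a=M-M.mean(0); b=P-P.mean(0); y=np.arctan2((a[:,0]*b[:,1]-a[:,1]*b[:,0]).sum(),(a*b).sum())
    R=np.array([[np.cos(y),-np.sin(y)],[np.sin(y),np.cos(y)]]); t=P.mean(0)-R@M.mean(0)
    return t,y,R,np.linalg.norm(M@R.T+t-P,axis=1)
E
python3 - <<'E'
from h import *
w=grab("wrist")
uv=np.array([[387,197],[454,198],[447,299],[383,296]])*.64
P=at("wrist",uv,.093); print(P); t,y,R,r=hangerpose(P); print(t,np.degrees(y),r, "grip",t+R@[-.008,0])
# precise: white mask around plate
hsv=cv2.cvtColor(w,cv2.COLOR_RGB2HSV); m=((hsv[:,:,1]<45)&(hsv[:,:,2]>150)).astype(np.uint8)
n,l,s,c=cv2.connectedComponentsWithStats(m); i=l[183,275]; print(s[i]) 
pp=np.argwhere(l==i)[:,::-1].astype(np.float32); W=at("wrist",pp,.093)[:,:2]
rc=cv2.minAreaRect((W*1000).astype(np.float32)); print(rc, cv2.boxPoints(rc)/1000)
s=at("wrist",np.array([[404,226],[438,226],[438,274],[403,272]])*.64,.143);print(s)
E
```

```text
[[0.3768 0.3667 0.093 ]
 [0.3858 0.4166 0.093 ]
 [0.4637 0.3996 0.093 ]
 [0.4527 0.3501 0.093 ]]
[0.4212 0.3829] -12.061584003554746 [0.0002 0.0017 0.0011 0.0008] grip [0.4134 0.3846]
[ 245  125   46   67 1934]
((419.4212341308594, 382.63330078125), (51.72945022583008, 80.2856674194336), 77.76842498779297) [[0.3747 0.3659]
 [0.4532 0.3489]
 [0.4641 0.3994]
 [0.3857 0.4164]]
[[0.3945 0.376  0.143 ]
 [0.3981 0.398  0.143 ]
 [0.4301 0.3931 0.143 ]
 [0.4248 0.3702 0.143 ]]
```

Run:
```python
from h import *
robot.move_to([.58,0,.40],[180,0,172]); robot.pause(.3)
w=grab("wrist"); np.save("w2.npy",w); np.save("wt2.npy",WT)
cv2.imwrite("pics/w2.png",cv2.resize(w[:,:,::-1],(800,600)))
print(robot.current_time_s(),WT[:3,3])
```

```text
4.1333 [0.58   0.0009 0.3998]
```

View pics/w2.png

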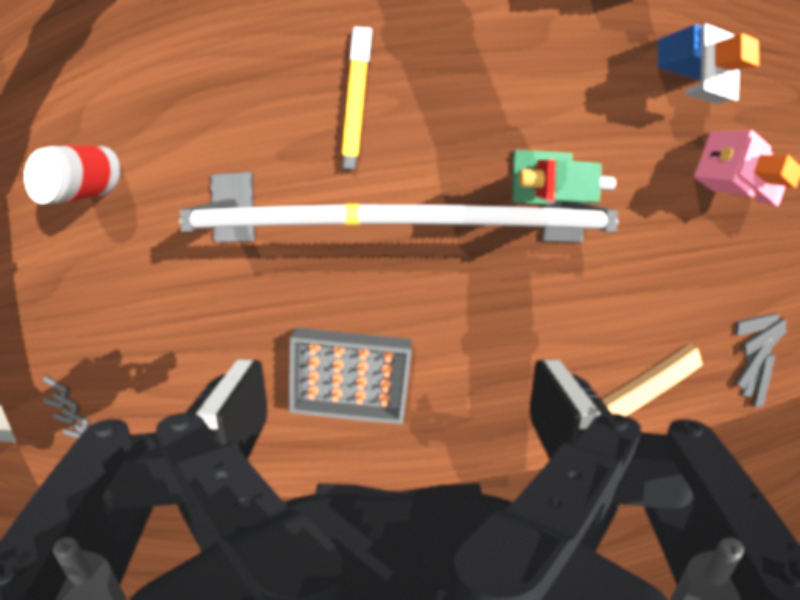

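The whole bar is visible from (191,218) to (606,218), with the band at (352,214), the red face at x≈547 and the plunger nose at (527,177).

Run:
```python
from h import *
w=np.load("w2.npy"); WT[:]=np.load("wt2.npy")
pts=[]
hsv=cv2.cvtColor(w,cv2.COLOR_RGB2HSV)
for u in range(128,384,6):
    col=w[118:158,u].astype(int); h=hsv[118:158,u]
    ok=((col.min(1)>110)&(h[:,1]<60))
    v=np.nonzero(ok)[0]+118
    if 4<=len(v)<=16: pts.append([u,v.mean(),len(v)])
pts=np.array(pts); print(pts[::5])
P=at("wrist",pts[:,:2],.127)[:,:2]
k=np.polyfit(P[:,1],P[:,0],1); r=P[:,0]-np.polyval(k,P[:,1]); print(k,r.std())
k=np.polyfit(P[abs(r)<.003,1],P[abs(r)<.003,0],1);print(k,"yaw",-np.degrees(np.arctan(k[0])))
E=at("wrist",np.array([[191,218],[606,218],[352,214]])*.64,.125); print("ends,band",E,np.linalg.norm(E[1]-E[0]))
yaw=-np.arctan(k[0]); yd=np.array([-np.sin(yaw),np.cos(yaw)]); xd=np.array([np.cos(yaw),np.sin(yaw)])
mid=E[:2,:2].mean(0); band=E[2,:2]; print("mid",mid,"mid from band",band+.04*yd, "line x at mid y",np.polyval(k,mid[1]))
for n,uv,z in(("redtop",(545,162),.131),("redtop2",(545,197),.131),("nose",(521,177),.113),("greenend",(573,154),.131)):
    p=at("wrist",np.array(uv)*.64,z)[0,:2]-mid; print(n,p@xd,p@yd)
uv=np.array([[285,292],[515,322],[421,310]])*.64; print("top",at("top",uv,.125))
```

```text
[[128.  138.5  14. ]
 [182.  137.5  12. ]
 [212.  136.5  12. ]
 [248.  136.5  12. ]
 [278.  137.   13. ]
 [308.  137.   13. ]
 [338.  138.5  12. ]]
[0.1431 0.5514] 0.0003875617413071983
[0.1431 0.5514] yaw -8.14364963814805
ends,band [[ 0.5257 -0.1841  0.125 ]
 [ 0.5782  0.1956  0.125 ]
 [ 0.5473 -0.0343  0.125 ]] 0.3832921811693857
mid [0.552  0.0057] mid from band [0.5529 0.0053] line x at mid y 0.5522097119495945
redtop -0.04813333689123371 0.12648475919329652
redtop2 -0.017415806408797575 0.12768636545990805
nose -0.03357085255118018 0.1098689449404874
greenend -0.0570257316653476 0.1526474479646153
top [[ 0.5788  0.1871  0.125 ]
 [ 0.5266 -0.187   0.125 ]
 [ 0.5475 -0.0341  0.125 ]]
```

Run:
```python
from h import *
g=[.4134,.3846]; o=[180,0,167.9]
robot.move_to([*g,.24],o); robot.line_to([*g,.123],velocity=.12)
print(robot.current_tool_pos(),robot.current_contact_force())
fingers.gripper_to(0.0,60); print(robot.current_finger_gap(),robot.current_gripper_force(),robot.current_tool_pos(),robot.current_contact_force())
robot.line_to([*g,.27],velocity=.12); robot.pause(.3)
print(robot.current_finger_gap(),robot.current_gripper_force(),robot.current_tool_pos(),robot.current_contact_force(),robot.current_time_s())
w=grab("wrist"); cv2.imwrite("pics/w3.png",cv2.resize(w[:,:,::-1],(800,600)))
```

```text
[0.414  0.385  0.1239] [ 0.867  -0.5006 -0.5639]
0.2963825716742652 59.518883228302 [0.4135 0.3844 0.1233] [-0.2811 -0.5297  1.0767]
0.29476468067665207 59.11027371883392 [0.4133 0.3845 0.2696] [-0.682   0.7765 -5.0019] 9.15
```

View pics/w3.png

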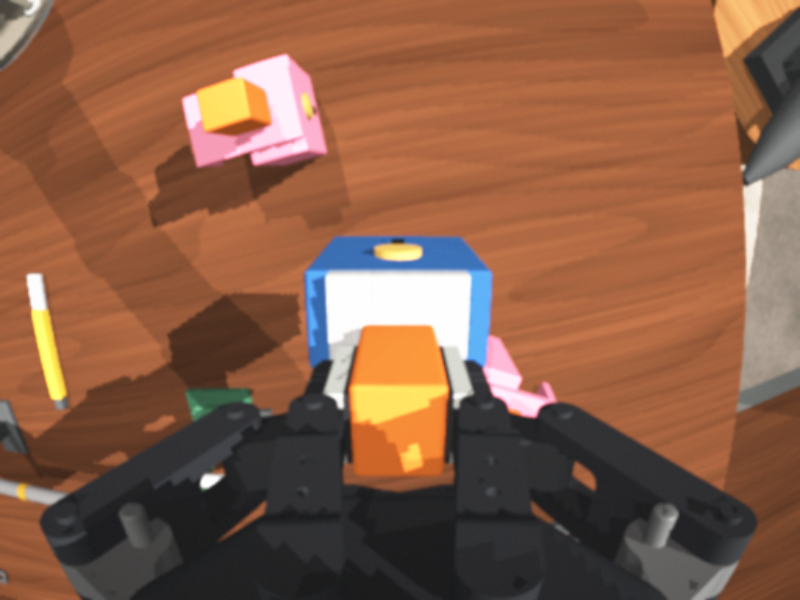

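```bash
cat >> h.py <<'E'
mid=np.array([.5525,.0045]); yaw=np.radians(-8.1); RR=np.array([[np.cos(yaw),-np.sin(yaw)],[np.sin(yaw),np.cos(yaw)]])
O=[180,0,171.9]
def tcp(x,y,z): return [*(mid+RR@[x-.022,y]),z]   # hook at rail-frame x,y
def rf(): p=np.array(robot.current_tool_pos()); return np.r_[RR.T@(p[:2]-mid)+[.022,0],p[2]]
E
python3 - <<'E'
from h import *
grab("wrist"); P=at("wrist",np.array([[327,270],[470,272]])*.64,.24)
print("tool-frame plate edge",(P-WT[:3,3])@WT[:3,:3])
robot.move_to(tcp(0,-.115,.31),O); robot.line_to(tcp(0,-.115,.23),velocity=.12); robot.pause(.3)
print(rf(),robot.current_eef_rot(),robot.current_time_s(),robot.current_contact_force())
w=grab("wrist"); cv2.imwrite("pics/w4.png",cv2.resize(w[:,:,::-1],(800,600)))
s=grab("scene"); cv2.imwrite("pics/s4.png",cv2.resize(s[100:290,120:340,::-1],(800,690))[:600])
E
```

```text
tool-frame plate edge [[ 0.0334 -0.0243  0.0298]
 [ 0.0327  0.025   0.0298]]
[ 0.0004 -0.115   0.2306] [179.9928   0.0665 171.9013] 12.1917 [-0.1245 -0.4188 -4.3755]
```

View pics/s4.png

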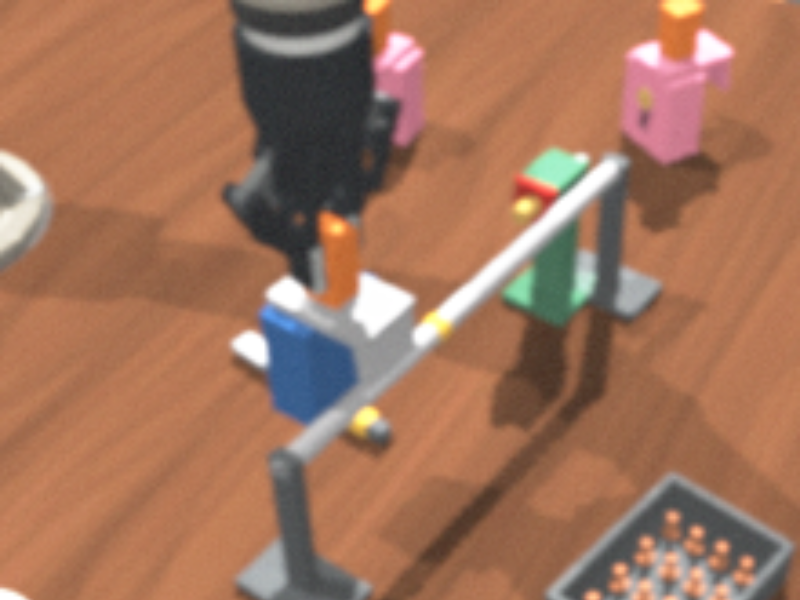

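View pics/w4.png

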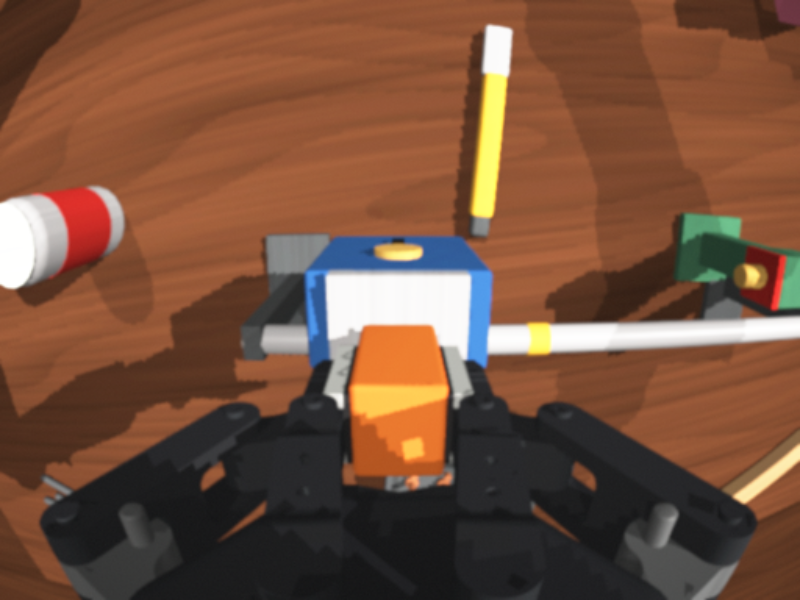

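Scene and wrist views show the hanger upright with its hook above the open stretch. The bar centre is at row ≈339 on both sides of the case, and the red face is at (752..780,250-310).

Run:
```python
from h import *
grab("wrist"); P=at("wrist",np.array([[275,339],[505,339],[650,334],[539,338]])*.64,.125)[:,:2]
q=(P-mid)@RR; print("bar in rail frame",q)
dx=q[:2,0].mean()-.001+.002   # place hook over the measured bar (grip 1 mm off)
print(dx)
assert abs(dx)<.006
dx=dx/2
robot.line_to(tcp(dx,-.115,.23),velocity=.1)
hit=robot.line_to(tcp(dx,-.115,.166),velocity=.04,f_stop=4); print(hit,rf(),robot.current_contact_force())
z=rf()[2]
robot.line_to(tcp(dx,-.115,max(z+.001,.1715)),velocity=.03); robot.pause(.4)
print(rf(),robot.current_contact_force(),robot.current_torque(),robot.current_time_s())
s=grab("scene"); cv2.imwrite("pics/s5.png",cv2.resize(s[110:260,140:340,::-1],(800,600)))
```

```text
bar in rail frame [[ 0.0003 -0.1818]
 [ 0.0001 -0.0567]
 [-0.0006  0.0342]
 [-0.0001 -0.0373]]
0.001198335815394963
True [ 0.0004 -0.115   0.1711] [-0.4435 -0.239   5.2759]
[ 0.0003 -0.1149  0.1718] [ 0.4767  0.7355 -3.9481] [-0.0885  0.0301 -0.0267] 14.6
```

View pics/s5.png

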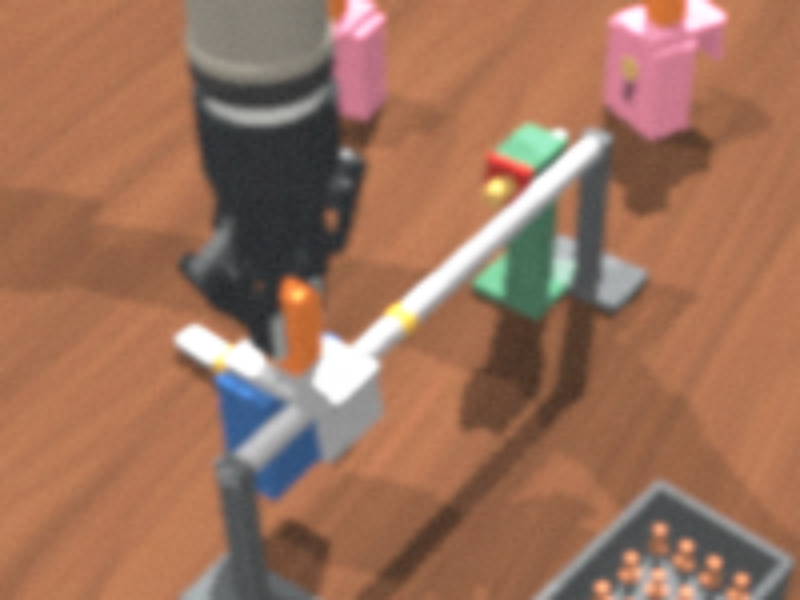

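The hanger is hooked over the bar on the open stretch, and bar contact came at the expected TCP height of 0.171. Now the slide.

Run:
```python
from h import *
x=rf()[0]; z=.1718
fr=lambda: RR.T@np.array(robot.current_contact_force())[:2]
print("hit",robot.line_to(tcp(x,.035,z),velocity=.06,f_stop=12)); robot.pause(.4)
f0=fr(); print(rf(),f0,robot.current_contact_force()[2],robot.current_finger_gap(),robot.current_time_s())
print("hit",robot.line_to(tcp(x,.080,z),velocity=.03,f_stop=10)); robot.pause(.2); print(rf(),fr()-f0)
print("hit",robot.line_to(tcp(x,.100,z),velocity=.01,f_stop=11)); robot.pause(.3)
print(rf(),fr()-f0,robot.current_contact_force()[2],robot.current_gripper_force(),robot.current_time_s())
```

```text
hit False
[0.0004 0.035  0.1718] [0.244  0.1449] -4.749592673078756 0.2944761637303849 17.7
hit False
[0.0004 0.0797 0.1718] [-0.8868 -2.7237]
hit False
[0.0004 0.0959 0.1719] [-1.3573 -9.8431] 0.2150571140230293 59.73131060600281 22.0
```

Run:
```python
from h import *
fr=lambda: RR.T@np.array(robot.current_contact_force())[:2]
f0=[.24,.14]
for c in (.102,.104):
    robot.line_to(tcp(.0004,c,.1718),velocity=.008,f_stop=12); robot.pause(.5)
    print(c,rf(),fr()-f0,robot.current_contact_force()[2],robot.current_torque(),robot.current_eef_rot())
print(robot.current_gripper_force(),robot.current_time_s())
w=grab("wrist"); cv2.imwrite("pics/w6.png",cv2.resize(w[:,:,::-1],(800,600)))
```

```text
0.102 [0.0005 0.0961 0.172 ] [ -2.1259 -13.4409] -0.37636690905579895 [-2.7775  0.9486  0.28  ] [-179.5323   -0.435   171.7109]
0.104 [0.0005 0.0962 0.1721] [ -2.7122 -14.6724] 0.9169924686532764 [-3.3267  1.1258  0.3917] [-179.388    -0.4596  171.6482]
60.080387592315674 23.8
```

View pics/w6.png

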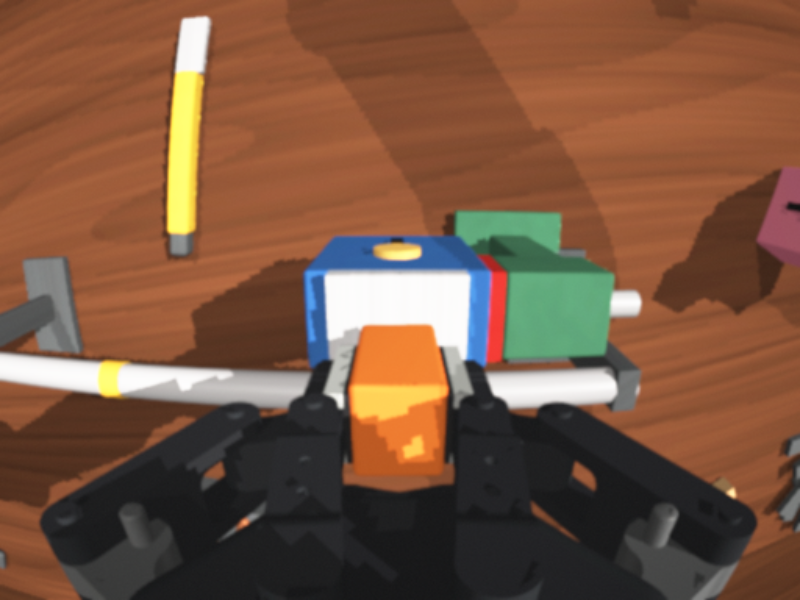

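The case is flush on the red face (edge at x≈490), upright and square. The total push is about 14.7 N, which leaves roughly 9 N on the stop, so I'm handing in.

Run:
```python
from h import *
robot.pause(.3); print(rf(),robot.current_contact_force(),robot.current_dq()); print(workorder.close_job())
```

```text
[0.0005 0.0962 0.1721] [ -4.2734 -13.071    1.3895] [ 0.0405  0.0069 -0.0014 -0.0034 -0.1379 -0.0129 -0.1161]
the job is handed in; nothing more can be done
None
```

I handed the job in with the blue hanger hooked on the rail, still gripped, and its case held flush against the red stop face at an estimated 8–9 N; the handover call returned no verdict.

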